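Clear the lid and spring open the blue chest

TASK

Open the blue-lidded chest: with a fingertip slide the little red case backwards off the blue lid until it sits wholly on the bare pine deck behind it (slide it, never lift it), then press down the front edge of the blue lid until its catch lets go, and take the finger away so that the lid springs up ajar. Leave the lid ajar, the black lid shut, and all the other things where they are.

Things in the scene. Friction and masses are not known exactly. Their poses are not given: they have to be found in the camera images.
- chest_blue: Plywood chest with a blue lid, fixed on the bench, 260 mm deep (x) by 180 mm wide (y). Origin: centre of its underside, at bench height; +x points to its back, z up. Front face at x=-130 mm. The lid covers x -130 to +20 mm over the full width, its top 110 mm above the bench when shut; behind it lies a fixed pine deck. It may stand left or right of the black one.
- lid_blue (a joint): Hinge of the blue lid, rad: 0 shut and latched, negative pressed in (stop at -0.058: 9 mm at the front edge), positive as the front edge rises. Touch latch: pressing the front edge down about 6 mm (6 to 9 N) frees the catch; as the press is taken away a spring raises the lid to about 0.35 and holds it there. It does not latch again. The red case's weight does not free it.
- lid_blue_press (a point): point on top of the blue lid, on its centre line, 16 mm behind its front edge, at a white press mark 12 x 70 mm; moves with the lid, which is 150 mm deep, 180 mm wide, 14 mm thick and hinged along its back edge (chest x=+20 mm, 103 mm above the bench)
- chest_blue_deck (a point): centre of the top of the blue chest's bare pine deck (chest x +23 to +120 mm, full width), 109 mm above the bench, 1 mm lower than the shut lid; a pine rail 14 mm high stands along the deck's back edge, chest x +120 to +130 mm
- case: small red metal case, 56 mm (x) x 90 mm (y) x 38 mm high, about 0.2 kg, steel clasp on its -x side; lies flat on the blue lid, turned up to 0.3 rad from the chest; origin: centre of its underside
- chest_black: Plywood chest with a black lid, fixed on the bench, 260 mm deep (x) by 180 mm wide (y). Origin: centre of its underside, at bench height; +x points to its back, z up. Front face at x=-130 mm. The lid covers x -130 to +20 mm over the full width, its top 110 mm above the bench when shut; behind it lies a fixed pine deck. To be left alone.
- lid_black (a joint): Hinge of the black lid, rad: 0 shut and latched, negative pressed in (stop at -0.058: 9 mm at the front edge), positive as the front edge rises. Touch latch: pressing the front edge down about 6 mm (6 to 9 N) frees the catch; as the press is taken away a spring raises the lid to about 0.35 and holds it there. It does not latch again. Leave it shut.
- tape: yellow tape measure, 66 x 36 x 60 mm, standing on the black lid; origin: centre of its underside; to be left alone
- screw_tin: small screw jar, 52 mm across, 50 mm high, on the black chest's deck; origin: centre of its underside; to be left alone
- glue: white glue bottle, 60 mm across, 160 mm high, on the bench at the left; origin: centre of its underside; to be left alone
- jar: glass jar, 70 mm across, 90 mm high, on the bench at the right; origin: centre of its underside; to be left alone
- screwdriver: screwdriver with a red handle lying on the bench at the right; to be left alone
- offcut: pine offcut, 110 x 45 x 38 mm, on the bench at the left; origin: centre of its underside; to be left alone
- mug: white mug, 80 mm across, 90 mm high, on the bench at the far left; origin: centre of its underside; to be left alone

How it is judged:
On the way, in this order (a step that is already met when the one before it is completed fails the run):
1. the red case sits flat on the pine deck behind the blue lid, the lid still shut (x of case in the frame of chest_blue between 0.05 and 0.11 m and y of case in the frame of chest_blue between -0.065 and 0.065 m and height (world z) of case between 0.103 and 0.116 m and angle between case's own z axis and vertical below 0.1 rad and value of joint lid_blue below 0.05 rad), for 0.2 s.
2. the blue lid is pressed in at its front edge (value of joint lid_blue below -0.02 rad), for 0.02 s.
At the end, for the whole second after the job is handed in: The blue lid stands ajar at rest between 0.2 and 0.5 rad; the red case rests flat on the blue chest's deck (its centre 50 to 110 mm behind the chest's centre, within 65 mm of its centre line, tilted less than 0.1 rad); the black lid is shut (value of joint lid_blue between 0.2 and 0.5 rad and velocity of joint lid_blue between -0.05 and 0.05 rad/s and value of joint lid_black below 0.05 rad and linear speed of case below 0.02 m/s and x of case in the frame of chest_blue between 0.05 and 0.11 m and y of case in the frame of chest_blue between -0.065 and 0.065 m and height (world z) of case between 0.103 and 0.116 m and angle between case's own z axis and vertical below 0.1 rad); the robot touches nothing.
It fails at once if the red case is lifted: its underside rises more than 20 mm above the shut lid (height (world z) of case above 0.13 m).
It fails at once if the black lid is released (value of joint lid_black above 0.05 rad).
It fails at once if a bystander is moved: the tape measure by more than 20 mm, any other by more than 30 mm (distance of tape from where it was at the start of the episode above 0.02 m or distance of any of screw_tin, glue, jar, screwdriver, offcut, mug from where it was at the start of the episode above 0.03 m).
It also fails if it takes over 45 s, if anything falls off the work surface, if the arm or the gripper's body presses on something with over 40 N, if the wrist force passes 120 N, or if a joint passes its speed limit or range.

ROBOT

A 6-joint arm with a two-finger parallel gripper is mounted at the origin on the work surface. World frame = base frame: x ahead of the robot, y to its left, z up, the work surface at z = 0. Lengths are in m, angles in rad, forces in N, time in s.
With the tool pointing down it reaches from about 0.375 to 0.975 m from the base axis. Payload 3.8 kg.
Tool frame: the origin (TCP) lies at the very end of the fingers, on their centre line; the grasp point (between the pads) lies 19 mm behind it; z points along the fingers, y is the direction in which the jaws open and shut (so a half turn about z gives the same grasp; the last joint's range is limited). The gripper opens to 85 mm and grips with 20 to 120 N. Pads are 22 mm wide; open, the fingers measure 114 mm over their backs; the gripper's body (76 mm by 85 mm) begins 54 mm behind the grasp point. The pads swing forward as they close: fully open they stand 13 mm farther back than shut.
Start: joints at [-1.298, 0.264, 1.604, -0, 1.274, -0.037], TCP at [0.206, -0.643, 0.231] pointing down, gripper open.
Joint ranges: [-2.63, 2.63], [-0.94, 2.18], [0.31, 2.57], [-1.31, 4.45], [0, 2.66], [-2.55, 2.55]. Speed limits (rad/s): [2.57, 2.57, 3.14, 3.14, 3.14, 3.14].

INTERFACE

Orientations are given as a rotation vector (axis times angle).
In Python, from workcell import read_state, read_camera, camera_info, finish_job gives the robot as it stands. The module is installed in compiled form; this text tells all that it offers.
- The arm moves only by the tool play_rows, never from a script. Its argument "motion" is a list of rows, each a list of 5 numbers: the shift along the tool's x, y, z in units of 1000 mm (1.0 is 1000 mm), then the turn about the tool's z in units of 2 pi rad (1.0 is 2 pi rad), then the finger opening in mm, from 0 to 85.4. A call has 1 to 5 rows; each row shifts and turns the commanded pose from where the row before left it, along the tool's axes as they then stand; what a row does not reach is not made up. A row lasts 1/8 s, in which the tool goes at most 62.5 mm and 10.7 degrees, less where a joint would pass 70% of its speed; a pose out of reach is approached as far as the arm can. A call with a number of a shift or a turn outside -1 to 1 is refused whole. A call with a gripper value outside its range is refused whole. The fingers move at their own pace and stop on an object; "squeeze" is the grip in N (left out, the last holds). Time passes only in rows, so rows that do not move let the fingers close. It gives the time, the measured TCP pose, the force and the opening at its end, in the units of the state.
- read_state(): the state, without advancing time (a new reading comes with each control period).
- read_camera(name): name is "side" or "top"; returns the picture (480x640x3 uint8, red, green, blue); there is no depth.
- camera_info(name): a dict with "intrinsics" (3x3 intrinsics, pixels), "pose" (4x4, takes a point from camera to world coordinates). Camera axes: x right, y down, z forward; pixel columns grow to the right and rows downward; lengths in m; the calibration is good to about 2 mm. A picture is of the moment at which its call begins. camera_info takes no time and is no camera call.
- finish_job(): hands the job in, once; it reports no verdict.
The state is a dict: "time": time; "q": joint angles; "joint_vel": joint speeds; "joint_torque": joint torques, N m; "tool_pos": TCP position; "tcp_rot": TCP orientation; "wrist_force": force on the tool from outside, world axes, zero at the start; "torque": the same for the moment, N m; "width": opening from 0.0 (shut) to 1.0 (fully open).
Only numpy, scipy, OpenCV 4.12 (cv2) and the standard library are available. Lean on these libraries where they do the work, as an engineer would, in place of code of your own. Each camera call takes 0.05 s, during which the arm holds its last target. There are 200 camera calls.

## Working session

There is one attempt and no reset: what is moved stays moved. The work goes in short steps, Python scripts to look and compute and a tool call to move; the robot and the scene stay as the last step left them, time stands still between calls to the robot, and variables do not carry over. Pictures are saved under pics/ and viewed, about 8 in all and at most 12, crops included, and the job is handed in when it is done.

Besides the shell and the picture viewer there is one more tool, called as name([rows], argument=value, ...), one row to a line, values as JSON. play_rows: Moves the arm, as the interface text tells. Shifts and turns lie within -1 to 1; 1 stands for 1000 mm of shift or 2 pi rad of turn. Its arguments: {"type":"object","properties":{"motion":{"type":"array","items":{"type":"array","items":{"type":"number"}}},"squeeze":{"type":"number"}},"required":["motion"]}

```bash
mkdir -p pics
python3 - <<'E'
from workcell import *
import cv2, numpy as np
for n in ("top","side"):
    i=camera_info(n); print(n,np.round(i["intrinsics"],1).tolist(),np.round(i["pose"],3).tolist())
    cv2.imwrite(f"pics/{n}0.png",read_camera(n)[:,:,::-1])
s=read_state(); print(s)
E
```

```text
top [[460.3, 0.0, 316.5], [0.0, 460.3, 236.4], [0.0, 0.0, 1.0]] [[-0.009, -0.994, 0.113, 0.392], [-1.0, 0.007, -0.018, 0.003], [0.017, -0.113, -0.993, 1.261], [0.0, 0.0, 0.0, 1.0]]
side [[606.1, 0.0, 321.8], [0.0, 606.1, 240.5], [0.0, 0.0, 1.0]] [[-0.969, -0.152, 0.193, 0.21], [-0.246, 0.569, -0.785, 1.253], [0.01, -0.808, -0.589, 1.035], [0.0, 0.0, 0.0, 1.0]]
{'time': 0.1, 'q': array([-1.29789203e+00,  2.64697033e-01,  1.60528768e+00,  1.43992824e-05,
        1.27369748e+00, -3.69159831e-02]), 'joint_vel': array([ 0.00136166, -0.00097004, -0.00174136,  0.00093273, -0.00070882,
        0.00239388]), 'joint_torque': array([-4.75465258e-04, -5.16713119e+01, -3.68591774e+01, -1.23565187e-04,
        6.38057885e-03, -3.85844010e-05]), 'tool_pos': array([ 0.20560705, -0.64220529,  0.23004644]), 'tcp_rot': array([-3.10192258e+00, -4.84393492e-01,  3.64675911e-04]), 'wrist_force': array([-0.10302101, -0.52271956,  0.19769913]), 'torque': array([-0.00161826,  0.00858334,  0.08274893]), 'width': 1.0041335873956239}
```

View pics/top0.png

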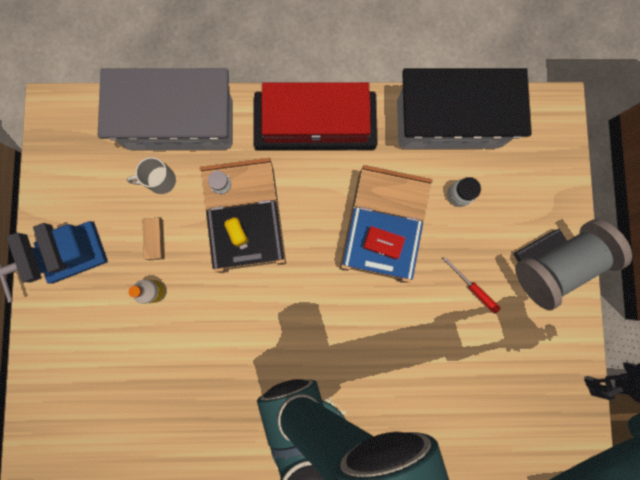

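View pics/side0.png

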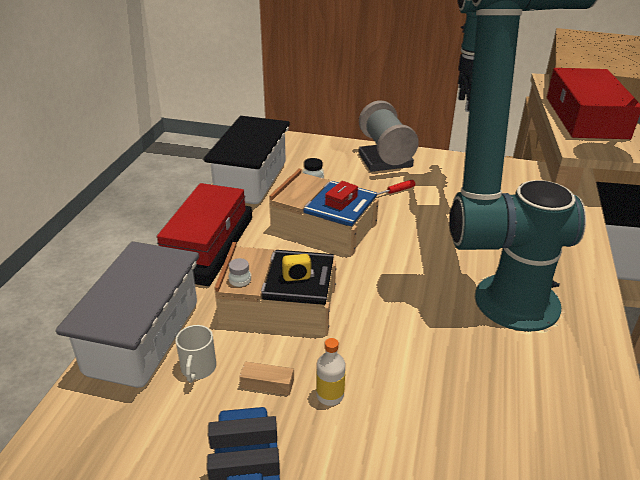

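The top view shows the blue chest right of centre, with its lid around px (383,242) and the deck above it. The red case is at (384,242) and the white mark at (379,266). The side view agrees.

```bash
cat > h.py <<'E'
from workcell import *
import cv2, numpy as np
def ray(n,uv,z):
    i=camera_info(n); K,P=np.array(i["intrinsics"]),np.array(i["pose"])
    uv=np.atleast_2d(uv).astype(float)
    d=np.c_[uv,np.ones(len(uv))]@np.linalg.inv(K).T@P[:3,:3].T
    return P[:3,3]+d*((z-P[2,3])/d[:,2])[:,None]
def blob(img,lo,hi,box,lo2=None,hi2=None):
    h=cv2.cvtColor(img,cv2.COLOR_RGB2HSV); m=cv2.inRange(h,lo,hi)
    if lo2: m|=cv2.inRange(h,lo2,hi2)
    k=np.zeros_like(m); x0,y0,x1,y1=box; k[y0:y1,x0:x1]=m[y0:y1,x0:x1]
    c=max(cv2.findContours(k,0,cv2.CHAIN_APPROX_NONE)[0],key=cv2.contourArea)
    return c[:,0,:]
def rect(p):
    r=cv2.minAreaRect((p[:,:2]*1000).astype(np.float32)); return r, np.round(cv2.boxPoints(r)).tolist()
BLUE=((100,100,50),(125,255,255)); RED=((0,150,60),(8,255,255)); RED2=((172,150,60),(180,255,255))
E
python3 - <<'E'
from h import *
t=read_camera("top"); s=read_camera("side")
for n,im,b in (("top",t,(335,195,430,285)),("side",s,(295,170,385,230))):
    c=blob(im,*BLUE,b); print(n,"lid",rect(ray(n,c,.11)))
    c=blob(im,*RED,b,*RED2); print(n,"case",rect(ray(n,c,.148)),c.min(0),c.max(0))
c=blob(t,(0,0,170),(180,60,255),(360,255,398,276)); print("mark",rect(ray("top",c,.11)))
a=cv2.resize(t[145:295,325:445],None,fx=4,fy=4,interpolation=cv2.INTER_CUBIC);cv2.imwrite("pics/c1.png",a[:,:,::-1])
E
```

```text
top lid (((505.1822204589844, -185.90631103515625), (149.4640655517578, 147.7164306640625), 77.71717071533203), [[417.0, -243.0], [561.0, -275.0], [593.0, -129.0], [449.0, -97.0]])
top case (((502.9012756347656, -181.17025756835938), (89.95316314697266, 55.28156280517578), 70.97241973876953), [[462.0, -215.0], [514.0, -233.0], [544.0, -148.0], [491.0, -130.0]]) [364 227] [404 258]
side lid (((509.5267333984375, -170.74847412109375), (182.36370849609375, 153.23712158203125), 77.73350524902344), [[415.0, -244.0], [565.0, -276.0], [604.0, -98.0], [454.0, -65.0]])
side case (((501.9687805175781, -154.32785034179688), (135.12237548828125, 81.4517822265625), 71.00647735595703), [[441.0, -205.0], [518.0, -231.0], [562.0, -104.0], [485.0, -77.0]]) [325 181] [357 209]
mark (((448.0443420410156, -173.38209533691406), (68.67311096191406, 12.249255180358887), 76.71672058105469), [[434.0, -205.0], [446.0, -208.0], [462.0, -141.0], [450.0, -139.0]])
```

View pics/c1.png

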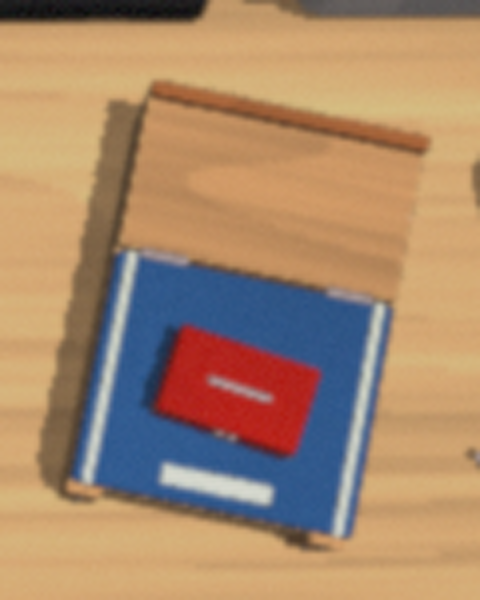

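The mark, lid and case sizes all match the given dimensions. The chest origin comes out at about (0.559,-0.198) with yaw -0.217. The case is at chest (-59,+4) mm with yaw -6.5° relative to the chest. I'll move over the front of the lid.

play_rows([
  [0.0368,-0.038,0,0,45],
  [0.0368,-0.038,0,0,45],
  [0.0368,-0.038,0,0,45],
  [0.0368,-0.038,0,0,45],
  [0.0368,-0.038,0,0,45],
])

```text
time: 0.82
tool_pos: [0.3236, -0.4042, 0.2312]
tcp_rot: [3.104, 0.484, 0.0]
wrist_force: [1.1, -0.1, -0.4]
width: 0.527
```

play_rows([
  [0.0368,-0.038,0,0,45],
  [0.0368,-0.038,0,0,45],
  [0.0368,-0.038,0,0,45],
  [0.0368,-0.038,0,0,45],
  [0.0368,-0.038,0,0,45],
])

```text
time: 1.45
tool_pos: [0.4408, -0.1671, 0.2314]
tcp_rot: [3.104, 0.484, 0.001]
wrist_force: [0.8, -0.2, -0.7]
width: 0.529
```

play_rows([
  [0,0,0,0.028,45],
  [0,0,0,0.028,45],
  [0,0,0,0.028,45],
  [0,0,0,0,45],
])

```text
time: 1.95
tool_pos: [0.4403, -0.1686, 0.2311]
tcp_rot: [-3.123, 0.338, 0.0]
wrist_force: [0.4, -0.5, 0.9]
width: 0.525
```

```bash
cat >> h.py <<'E'
from scipy.spatial.transform import Rotation as R
O=np.array([.5594,-.1977]); Y=-.217
def chest(p): 
    d=np.asarray(p)[...,:2]-O; c,s=np.cos(Y),np.sin(Y); return np.stack([c*d[...,0]+s*d[...,1],-s*d[...,0]+c*d[...,1]],-1)
def st():
    s=read_state(); M=R.from_rotvec(s["tcp_rot"]).as_matrix()
    print("t",s["time"],"chest",np.round(chest(s["tool_pos"])*1000,1),"z",round(s["tool_pos"][2]*1000,1),"yaw-err",round(np.arctan2(M[1,0],M[0,0])-Y,4),"F",np.round(s["wrist_force"],1),"w",round(s["width"],3))
E
python3 -c "from h import *; st()"
```

```text
t 1.95 chest [-122.6    2.8] z 231.1 yaw-err 0.0011 F [ 0.4 -0.5  0.9] w 0.525
```

play_rows([
  [0,0,0.045,0,45],
  [0,0,0.04,0,45],
  [0,0,0.025,0,45],
  [0,0,0,0,45],
])

```text
time: 2.45
tool_pos: [0.4382, -0.1679, 0.1189]
tcp_rot: [-3.122, 0.338, 0.008]
wrist_force: [-0.1, 0.1, 0.5]
width: 0.524
```

Run:
```python
from h import *
st(); s=read_camera("side"); t=read_camera("top")
a=cv2.resize(s[130:260,260:400],None,fx=4,fy=4); b=cv2.resize(t[145:275,325:385+0],None,fx=4,fy=4)
b=cv2.resize(t[150:280,340:400],None,fx=4,fy=4)
cv2.imwrite("pics/c2.png",np.hstack([a,b])[:,:,::-1])
```

```text
t 2.45 chest [-124.8    3. ] z 118.9 yaw-err 0.0014 F [-0.1  0.1  0.5] w 0.524
```

View pics/c2.png

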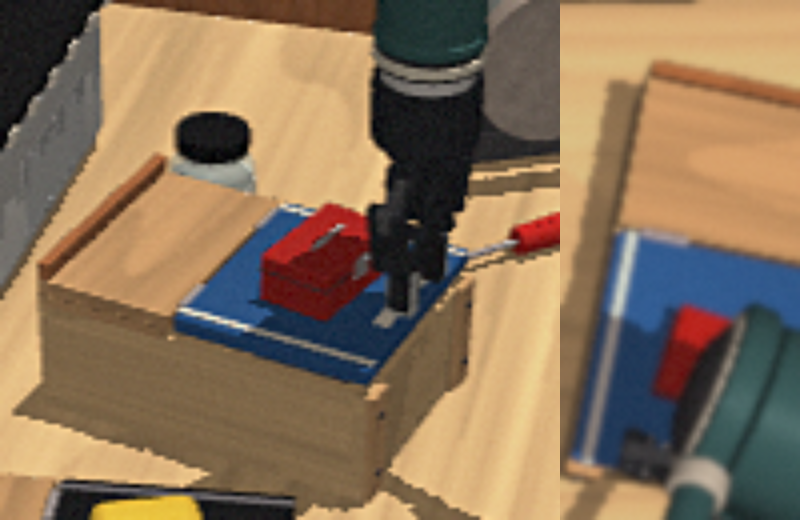

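The fingers are in front of the case and clear of the lid. The side crop shows the case at about (315,260). I'll start pushing backwards.

play_rows([
  [0.012,0,0,0,45],
  [0.012,0,0,0,45],
  [0.012,0,0,0,45],
  [0.012,0,0,0,45],
  [0.012,0,0,0,45],
])

```text
time: 3.18
tool_pos: [0.4996, -0.1818, 0.1212]
tcp_rot: [-3.123, 0.341, 0.001]
wrist_force: [-2.1, 0.7, 1.4]
width: 0.529
```

play_rows([
  [0.012,0,0,0,45],
  [0.012,0,0,0,45],
  [0.012,0,0,0,45],
  [0.008,0,0,0,45],
  [0,0,0,0,45],
])

```text
time: 3.8
tool_pos: [0.5432, -0.1916, 0.1214]
tcp_rot: [3.123, -0.342, 0.003]
wrist_force: [0.2, 0.2, 0.6]
width: 0.527
```

Run:
```python
from h import *
st(); s=read_camera("side"); t=read_camera("top")
c=blob(s,*RED,(262,150,385,230),*RED2); print(c.min(0),c.max(0))
a=cv2.resize(s[130:260,250:400],None,fx=4,fy=4); b=cv2.resize(t[150:280,350:400],None,fx=4,fy=4)
cv2.imwrite("pics/c3.png",np.hstack([a,b])[:,:,::-1])
```

```text
t 3.8 chest [-17.2   2.5] z 121.4 yaw-err -0.0009 F [0.2 0.2 0.6] w 0.527
[301 175] [322 203]
```

View pics/c3.png

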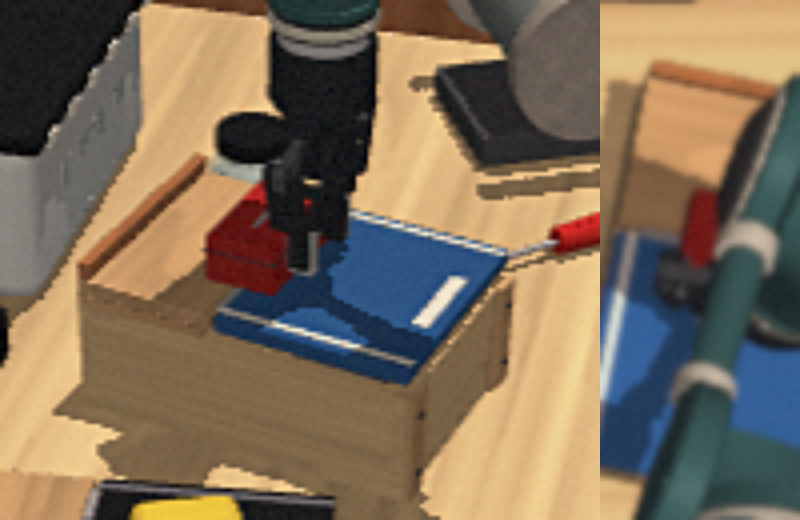

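The case is square to the fingers and is crossing the hinge line, at about side crop (250,240). It needs another 50 mm or so. I'll push that, then back off and up to look.

play_rows([
  [0.011,0,0,0,45],
  [0.011,0,0,0,45],
  [0.011,0,0,0,45],
  [0.01,0,0,0,45],
  [0.006,0,0,0,45],
])

```text
time: 4.53
tool_pos: [0.5905, -0.202, 0.1213]
tcp_rot: [-3.123, 0.342, 0.0]
wrist_force: [-2.4, 0.9, 0.4]
width: 0.527
```

play_rows([
  [0,0,0,0,45],
  [-0.01,0,0,0,45],
  [-0.02,0,0,0,45],
  [-0.04,0,0,0,45],
  [-0.05,0,-0.03,0,0],
])

```text
time: 5.15
tool_pos: [0.4693, -0.1748, 0.1492]
tcp_rot: [-3.122, 0.341, 0.008]
wrist_force: [-0.2, -1.1, 0.8]
width: 0.325
```

play_rows([
  [-0.05,0,-0.03,0,0],
  [-0.04,0,0,0,0],
  [0,0,0,0,0],
])

```text
time: 5.52
tool_pos: [0.382, -0.1556, 0.1813]
tcp_rot: [3.123, -0.343, 0.001]
wrist_force: [-0.0, 0.1, 0.1]
width: -0.002
```

Run:
```python
from h import *
st(); s=read_camera("side"); t=read_camera("top")
c=blob(t,*RED,(345,172,435,275),*RED2); r=rect(ray("top",c,.147)); print(r, chest(np.array(r[0][0])/1000), chest(np.array(r[1])/1000))
a=cv2.resize(s[130:260,250:400],None,fx=4,fy=4); b=cv2.resize(t[150:280,350:400],None,fx=4,fy=4)
cv2.imwrite("pics/c4.png",np.hstack([a,b])[:,:,::-1])
```

```text
t 5.525 chest [-182.3    2.9] z 181.3 yaw-err -0.0018 F [-0.   0.1  0.1] w -0.002
(((624.6329956054688, -205.1002197265625), (91.31687927246094, 60.52371597290039), 77.57044982910156), [[585.0, -243.0], [644.0, -256.0], [664.0, -167.0], [605.0, -154.0]]) [0.06529641 0.00681806] [[ 0.03475276 -0.03872591]
 [ 0.09516798 -0.03871827]
 [ 0.09553715  0.0525005 ]
 [ 0.03512193  0.05249286]]
```

View pics/c4.png

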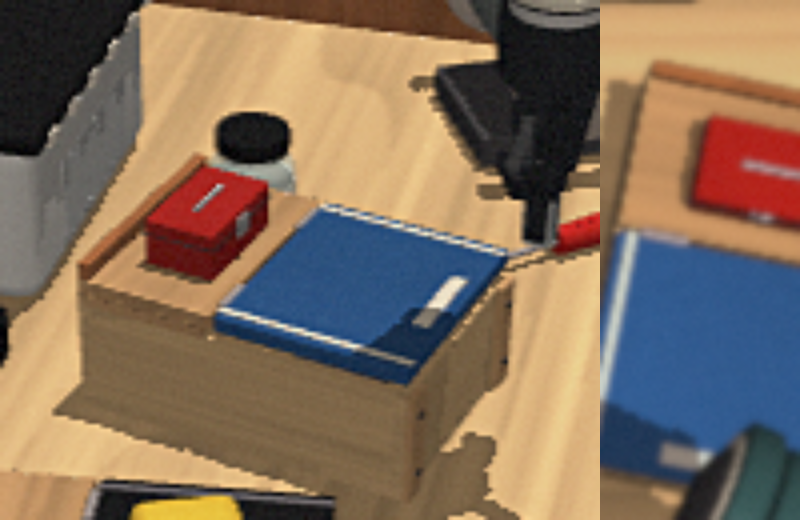

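The case sits on the deck: centre at chest (+67,+7) mm, front at about +39 mm, with the lid clear of it. Next I'll place the closed fingertip over the mark and press.

play_rows([
  [0.035,0.001,0,0,0],
  [0.034,0.001,0,0,0],
  [0,0,0.035,0,0],
  [0,0,0.025,0,0],
  [0,0,0,0,0],
])

```text
time: 6.25
tool_pos: [0.4506, -0.1726, 0.1185]
tcp_rot: [-3.121, 0.341, 0.009]
wrist_force: [0.8, -0.2, 0.3]
width: 0.001
```

play_rows([
  [0,0,0.006,0,0],
  [0,0,0.004,0,0],
  [0,0,0.003,0,0],
  [0,0,0,0,0],
])

```text
time: 6.75
tool_pos: [0.4524, -0.1736, 0.1096]
tcp_rot: [3.122, -0.342, 0.003]
wrist_force: [-2.0, 0.9, 6.5]
width: -0.003
```

```bash
python3 -c "from h import *; st()"
```

```text
t 6.75 chest [-109.7    0.5] z 109.6 yaw-err -0.0011 F [-2.   0.9  6.5] w -0.003
```

play_rows([
  [0,0,0.002,0,0],
  [0,0,0.001,0,0],
  [0,0,0,0,0],
])

```text
time: 7.12
tool_pos: [0.4523, -0.1736, 0.1071]
tcp_rot: [3.122, -0.342, 0.003]
wrist_force: [-1.7, 0.4, 7.1]
width: 0.002
```

play_rows([
  [0,0,0.002,0,0],
  [0,0,0.001,0,0],
  [0,0,0,0,0],
])

```text
time: 7.5
tool_pos: [0.4523, -0.1736, 0.1042]
tcp_rot: [3.122, -0.342, 0.002]
wrist_force: [-3.0, 1.1, 9.4]
width: -0.001
```

play_rows([
  [0,0,0.0015,0,0],
  [0,0,0,0,0],
])

```text
time: 7.75
tool_pos: [0.4523, -0.1736, 0.1027]
tcp_rot: [3.122, -0.342, 0.002]
wrist_force: [-2.9, 1.1, 8.3]
width: -0.001
```

play_rows([
  [-0.001,0,-0.015,0,0],
  [-0.01,0,-0.03,0,0],
  [-0.02,0,-0.05,0,0],
  [-0.03,0,-0.05,0,0],
  [-0.04,0,0,0,0],
])

```text
time: 8.38
tool_pos: [0.3551, -0.1527, 0.2516]
tcp_rot: [3.119, -0.341, 0.015]
wrist_force: [-0.3, -0.0, -0.5]
width: -0.001
```

play_rows([
  [-0.02,0.05,0,0,0],
  [0,0.05,0,0,0],
  [0,0.05,0,0,0],
  [0,0.05,0,0,0],
  [0,0,0,0,0],
])

```text
time: 9.0
tool_pos: [0.2892, -0.3449, 0.2464]
tcp_rot: [3.121, -0.348, -0.0]
wrist_force: [0.4, -0.2, 1.0]
width: 0.0
```

Run:
```python
from h import *
st(); s=read_camera("side"); t=read_camera("top")
c=blob(t,*RED,(345,172,435,235),*RED2); r=rect(ray("top",c,.147)); print(r[0], chest(np.array(r[0][0])/1000))
a=cv2.resize(s[130:260,250:400],None,fx=3,fy=3); b=cv2.resize(t[150:280,335:450],None,fx=3,fy=3)
cv2.imwrite("pics/c5.png",np.hstack([a,b])[:,:,::-1])
```

```text
t 9.0 chest [-232.1 -201.9] z 246.4 yaw-err -0.0053 F [ 0.4 -0.2  1. ] w 0.0
((625.0108032226562, -205.17926025390625), (91.31482696533203, 60.26999282836914), 77.5895767211914) [0.06568237 0.00682221]
```

View pics/c5.png

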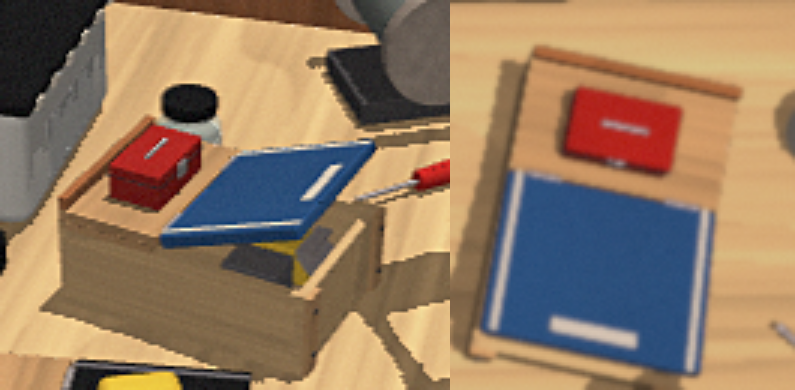

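The lid stands ajar (side crop around (270,190)), the case is on the deck and has not moved, and the arm is clear. I'll let a second pass so everything settles, check quickly against the first picture, and hand in.

play_rows([
  [0,0,0,0,0],
  [0,0,0,0,0],
  [0,0,0,0,0],
  [0,0,0,0,0],
  [0,0,0,0,0],
])

```text
time: 9.72
tool_pos: [0.2904, -0.3423, 0.2458]
tcp_rot: [3.123, -0.341, 0.0]
wrist_force: [-0.6, 0.6, 0.1]
width: 0.001
```

Run:
```python
from h import *
t=read_camera("top"); a=cv2.imread("pics/top0.png")[:,:,::-1]
d=cv2.absdiff(t,a).max(2)
for n,b in (("black chest",(198,155,290,275)),("jar",(445,172,485,210)),("offcut/glue/mug",(125,150,185,305))): x0,y0,x1,y1=b; print(n,(d[y0:y1,x0:x1]>50).sum())
p=[]
for _ in range(2):
    c=blob(read_camera("side"),*BLUE,(295,160,385,230)); p.append(c.mean(0))
print(p); st(); finish_job()
```

```text
black chest 0
jar 0
offcut/glue/mug 0
[array([335.49372385, 198.76987448]), array([335.49372385, 198.75732218])]
t 9.875 chest [-231.6 -199.3] z 245.8 yaw-err -0.001 F [0.2 0.5 0.5] w -0.001
the job is handed in; nothing more can be done
```

The blue chest is open and the job is handed in at about 9.9 s; no verdict was reported.

I slid the red case back onto the pine deck with two slightly spread fingertips rather than one, which squared it up as it moved. Then I pressed the blue lid's front edge at the white mark with the closed fingers, peaking at about 9 N, and backed the arm away.

**What my last checks showed:**
- **Blue lid:** it stands ajar and was still between two side pictures. I did not measure its angle as a number.
- **Red case:** it lies flat at about 66 mm behind the chest's centre and 7 mm off its centre line. The raw outline measured 60 mm deep instead of 56 mm because the case's front face also shows in the top view.
- **Black chest, tape, screw tin, jar, glue, mug, offcut:** the top picture showed no change from the start.
- **Screwdriver:** I did not check it by numbers. It looks untouched in the side pictures.
- **Arm:** it is clear of everything, with the wrist force near zero.

No check failed.

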